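# Touch off a wheelchair brake kit in fitting order and pop the tray

## Robot

A 6-joint arm with a two-finger parallel gripper is mounted at the origin on the work surface. World frame = base frame: x ahead of the robot, y to its left, z up, the work surface at z = 0. Lengths are in m, angles in rad, forces in N, time in s.
With the tool pointing down it reaches from about 0.275 to 0.825 m from the base axis. Payload 4.9 kg.
Tool frame: the origin (TCP) lies midway between the tips of the shut fingers; the grasp point (between the pads) lies 19 mm behind it (bot.grip_depth is the distance from the TCP to the grasp point, in m); z points along the fingers, y is the line along which they close (so a half turn about z gives the same grasp; the last joint's range is limited). The gripper opens to 85 mm and grips with 20 to 120 N. Pads are 22 mm wide; open, the fingers measure 114 mm over their backs; the gripper's body (76 mm by 85 mm) begins 54 mm behind the grasp point. The pads swing forward as they close: fully open they stand 13 mm farther back than shut.
Start: joints at [1.138, 0.326, -0.193, 1.052, 0, 1.437], TCP at [0.162, 0.526, 0.231] pointing down, gripper open.
Joint ranges: [-2.65, 2.65], [-0.97, 1.79], [-1.3, 1.35], [-1.93, 2.1], [-1.47, 1.37], [-3.14, 3.14]. Speed limits (rad/s): [2.57, 2.57, 3.14, 3.14, 3.14, 3.14].

## Interface

Orientations are given as a unit quaternion [w, x, y, z].
In Python, from cell import bot gives the robot as it stands. Calls block until the motion is done:
- bot.move_pose(position, orientation): joint-space move of the TCP to a pose.
- bot.move_linear(position, speed=0.15, rotation=None, until_force=None): straight line of the TCP; rotation=None keeps the orientation; speed is the mean speed in m/s. With until_force (N) it stops when the force on the tool has changed by that much, and returns True; else False.
- bot.goto_joints(angles): joint-space move.
- bot.set_gripper(opening, grasp_force=None): opening from 0.0 (shut) to 1.0 (fully open); grasp_force is the grip in N (None keeps the last); returns when the fingers have stopped.
- bot.wait(seconds).
- bot.solve_ik(position, orientation): joint angles nearest the present ones, or None.
- bot.camera(name): name is "scene" or "top" or "wrist"; returns the picture (400x640x3 uint8, red, green, blue); there is no depth.
- bot.calibration(name): a dict with "mtx" (3x3 intrinsics, pixels), "k1" (the pictures are not rectified: a ray, as slopes to the right and down, at radius r is drawn at 1 + k1 r^2 times it, then the intrinsics apply), "extrinsics" (4x4, takes a point from world to camera coordinates); the wrist camera has in their place "hand_eye" (4x4, takes a point from camera to tool coordinates, whose origin is the TCP and whose axes are the flange's). Camera axes: x right, y down, z forward; pixel columns grow to the right and rows downward; lengths in m; the calibration is good to about 2 mm. A picture is of the moment at which its call begins: read the wrist's pose just before it. calibration takes no time and is no camera call.
A pose or a line that the arm cannot do raises bot.PlanningError and nothing moves.
- bot.close_job(): hands the job in; it is judged then, once.
Trained networks look in the newest picture that a camera, given by its name, has taken for a name from the list of things; names that differ only in an ending like _2 or _b are one class to them, and where a whole thing is asked for, a point or a joint stands for the part that bears it (a point fixed in the world has none). Each returns a list of dicts, best first, with "confidence" (0 to 1); they miss things now and then, are a little off and sometimes report something else, mostly with a low value. They report only what shows in the picture. A call takes as long as a camera call. They do not tell look-alikes from the thing itself.
- bot.search_frame(camera, thing): "bbox" ([left, top, width, height] in pixels, round what is visible of it).
Readings, each from a call of its own:
- bot.read_clock(): time.
- bot.read_joint_positions(): joint angles.
- bot.read_joint_vel(): joint speeds.
- bot.read_joint_efforts(): joint torques, N m.
- bot.read_position(): TCP position.
- bot.read_tool_rot(): TCP orientation.
- bot.read_ft_force(): force on the tool from outside, world axes, zero at the start.
- bot.read_moment(): the same for the moment, N m.
- bot.read_gripper_width(): opening from 0.0 (shut) to 1.0 (fully open).
- bot.read_finger_force(): force on a finger pad.
Only numpy, scipy, OpenCV 4.12 (cv2) and the standard library are available. Lean on these libraries where they do the work, as an engineer would, in place of code of your own. Each camera call takes 0.05 s, during which the arm holds its last target. There are 200 camera calls.

## Task

Check off the brake kit in fitting order, touching each part lightly with a fingertip so that it sinks well down with its black seat and stays there: first the zinc caster stem bolt, then the white hub cap, then the dark steel brake pivot pin. Then press the chrome button well in so that the parts tray slides open. Do not pick up or shift any part in its seat, keep off the yellow clip and its stand, and leave the other things on the cabinet where they are.

Things in the scene. Friction and masses are not known exactly. Their poses are not given: they have to be found in the camera images.
- stem_bolt: bright zinc-plated silver caster stem bolt, 70 mm long, lying along its own x in a seat: hex head 20 mm across flats at its -x end (x -36 to -24 mm), 12 mm round shank from x = -24 to +36 mm. Origin level with the underside of the head, resting on the seat, below the middle of the shank; the top of the shank is 16 mm above the origin, the head's top 20 mm above. Touch it on the shank straight above the origin. Loose, about 70 g; touched first.
- hub_cap: white nylon wheel hub cap, a round shallow dome 54 mm in diameter, 16 mm high with a flat top 26 mm across; origin at the centre of its underside, resting on the seat. Loose, about 30 g; touched second.
- pivot_pin: smooth dark-grey steel brake pivot pin, 62 mm long, lying along its own x: flat round head 18 mm in diameter and 4 mm thick at its -x end (x -32 to -28 mm), 12 mm round shank to x = +30 mm with a dark groove and cross hole near the far end. Origin level with the underside of the head, resting on the seat; the top of the shank is 15 mm above the origin, the head's top 18 mm above. Touch it on the shank straight above the origin. Loose, about 55 g; touched third.
- rim_clip: yellow plastic handrim clip, 44 x 28 mm foot with two upright arms, 24 mm high; origin at the centre of its underside, resting on a seat like the others. Not part of this check: not to be touched.
- stand_bolt: fixed grey open-topped stand 110 x 80 mm (long side along its x), wall top 20 mm above its underside; origin at the centre of its underside on the table top. Its black seat, which carries the stem bolt, has its upper face 26 mm above the table when up and 14 mm when down.
- stand_cap: fixed grey open-topped stand 110 x 80 mm (long side along its x), wall top 20 mm above its underside; origin at the centre of its underside on the table top. Its black seat, which carries the hub cap, has its upper face 26 mm above the table when up and 14 mm when down.
- stand_pin: fixed grey open-topped stand 110 x 80 mm (long side along its x), wall top 20 mm above its underside; origin at the centre of its underside on the table top. Its black seat, which carries the pivot pin, has its upper face 26 mm above the table when up and 14 mm when down.
- stand_clip: fixed grey open-topped stand 110 x 80 mm (long side along its x), wall top 20 mm above its underside; origin at the centre of its underside on the table top. Its black seat, which carries the yellow clip, has its upper face 26 mm above the table when up and 14 mm when down.
- seat_bolt (a joint): black rectangular seat (98 x 68 mm) that sinks straight down inside its stand. 0 = up, 0.012 m = fully down. Slides against about 4 N of friction with a hard stop at 0.012, has no spring and stays where it is left; checked off when deeper than 0.007. Carries the stem bolt.
- seat_cap (a joint): black rectangular seat (98 x 68 mm) that sinks straight down inside its stand. 0 = up, 0.012 m = fully down. Slides against about 4 N of friction with a hard stop at 0.012, has no spring and stays where it is left; checked off when deeper than 0.007. Carries the hub cap.
- seat_pin (a joint): black rectangular seat (98 x 68 mm) that sinks straight down inside its stand. 0 = up, 0.012 m = fully down. Slides against about 4 N of friction with a hard stop at 0.012, has no spring and stays where it is left; checked off when deeper than 0.007. Carries the pivot pin.
- seat_clip (a joint): black rectangular seat (98 x 68 mm) that sinks straight down inside its stand. 0 = up, 0.012 m = fully down. Slides against about 4 N of friction with a hard stop at 0.012, has no spring and stays where it is left; checked off when deeper than 0.007. Carries the yellow clip. It stays up in this job.
- tray_unit: fixed white-painted steel housing, 90 (x) x 140 (y) x 60 mm high, with the chrome button in the middle of its top and the parts tray in the side that faces its -x; origin at the centre of its underside on the table top.
- button_top (a point): centre of the top face of the round chrome button, 30 mm in diameter; it stands 20 mm above the housing's top (80 mm above the table) when out, and a 6 mm high dark collar 44 mm across surrounds it. Moves down with the button.
- chrome_button (a joint): the chrome push button: 0 = out, 0.012 m = fully in (hard stop). Moves straight down against about 3 N of friction and stays in.
- parts_tray (a joint): the parts tray: 0 = shut, 0.048 m = fully open, sliding out along the housing's -x. Driven by the button: it opens 4 mm for each mm the button goes in. Counts as open beyond 0.030.
- caster_wheel: grey-black caster wheel 100 mm in diameter lying flat, 34 mm high; bystander.
- brake_shoe: black rubber-faced brake shoe, 60 x 24 x 26 mm; bystander.
- grease_jar: closed grease jar, 60 mm in diameter, 70 mm high; bystander.
- wrench: steel wrench 160 mm long lying flat; bystander.
- screwdriver: screwdriver lying flat; bystander.
Not all that is in view belongs to the job. Several things have the shape of the stem_bolt; the one meant has the colours described above.

How it is judged:
By the outcome, as a careful person would: the job done as asked, in the order asked, and still so for the second after the job is handed in, with the robot touching nothing.
It also fails if it takes over 56 s, if anything falls off the work surface, if the arm or the gripper's body presses on something with over 40 N, if the wrist force passes 120 N, or if a joint passes its speed limit or range.

## Working session

There is one attempt and no reset: what is moved stays moved. The work goes in short steps, each a Python script; the robot and the scene stay as the last script left them, time stands still between calls to the robot, and variables do not carry over. Pictures are saved under pics/ and viewed, at most 10 in all, crops included, and the job is handed in when it is done.

```bash
mkdir -p pics; ls
cat > h.py <<'E'
import numpy as np, cv2
from cell import bot
def save(n,im): cv2.imwrite('pics/'+n,cv2.cvtColor(im,cv2.COLOR_RGB2BGR))
E
python3 - <<'E'
from h import *
a=bot.camera('scene');save('scene.png',a)
b=bot.camera('top');save('top.png',b)
for c in('scene','top','wrist'):
  k=bot.calibration(c);print(c,{i:np.round(v,4).tolist() for i,v in k.items()})
for c in('scene','top'):
  for t in('stem_bolt','hub_cap','pivot_pin','rim_clip','stand_bolt','tray_unit','button_top','chrome_button'):
    print(c,t,[(np.round(d['bbox']).astype(int).tolist(),round(d['confidence'],2)) for d in bot.search_frame(c,t)])
print(bot.read_tool_rot(),bot.read_clock())
E
```

```text
pics
scene {'mtx': [[422.5629, 0.0, 324.4644], [0.0, 422.5629, 191.6108], [0.0, 0.0, 1.0]], 'k1': -0.0542, 'extrinsics': [[0.8643, 0.5029, 0.0099, -0.478], [0.4152, -0.7022, -0.5784, -0.1759], [-0.284, 0.5039, -0.8157, 1.6669], [0.0, 0.0, 0.0, 1.0]]}
top {'mtx': [[512.312, 0.0, 320.4315], [0.0, 512.312, 198.4171], [0.0, 0.0, 1.0]], 'k1': -0.0513, 'extrinsics': [[0.0052, -0.9998, -0.0183, 0.0291], [-0.983, -0.0017, -0.1838, 0.5377], [0.1837, 0.019, -0.9828, 1.4194], [0.0, 0.0, 0.0, 1.0]]}
wrist {'mtx': [[290.7106, 0.0, 319.419], [0.0, 290.7106, 201.0817], [0.0, 0.0, 1.0]], 'k1': -0.0451, 'hand_eye': [[-0.0, -0.9456, -0.3254, 0.0833], [1.0, 0.0001, -0.0004, -0.0002], [0.0004, -0.3254, 0.9456, -0.1437], [0.0, 0.0, 0.0, 1.0]]}
scene stem_bolt [([206, 259, 15, 16], 0.67), ([224, 212, 15, 13], 0.59), ([219, 291, 16, 22], 0.45), ([245, 243, 19, 9], 0.44)]
scene hub_cap [([308, 167, 16, 14], 0.46), ([310, 270, 43, 47], 0.22)]
scene pivot_pin [([334, 136, 18, 8], 0.43)]
scene rim_clip [([286, 209, 18, 10], 0.49), ([277, 205, 34, 25], 0.49)]
scene stand_bolt [([236, 234, 38, 35], 0.68)]
scene tray_unit [([347, 184, 37, 47], 0.88)]
scene button_top []
scene chrome_button [([364, 195, 5, 6], 0.59), ([308, 166, 17, 13], 0.4)]
top stem_bolt [([460, 250, 13, 25], 0.71), ([447, 148, 15, 22], 0.51), ([422, 220, 8, 24], 0.44)]
top hub_cap [([288, 216, 18, 20], 0.68)]
top pivot_pin [([228, 212, 6, 21], 0.64)]
top rim_clip [([357, 208, 12, 15], 0.55)]
top stand_bolt [([407, 207, 39, 45], 0.56)]
top tray_unit [([283, 132, 51, 38], 0.83)]
top button_top [([306, 144, 4, 8], 0.56)]
top chrome_button [([305, 144, 13, 8], 0.44)]
[-7.60200913e-06  1.48846331e-01  9.88860339e-01  8.35455800e-06] 0.9
```

View top.

Run:
```python
import cv2
t=cv2.imread('pics/top.png');cv2.imwrite('pics/t2.png',cv2.resize(t[90:310,190:510],None,fx=2.5,fy=2.5,interpolation=cv2.INTER_CUBIC))
t=cv2.imread('pics/scene.png');cv2.imwrite('pics/s2.png',cv2.resize(t[110:350,170:450],None,fx=2.5,fy=2.5,interpolation=cv2.INTER_CUBIC))
```

```text
(no output)
```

View pics/t2.png

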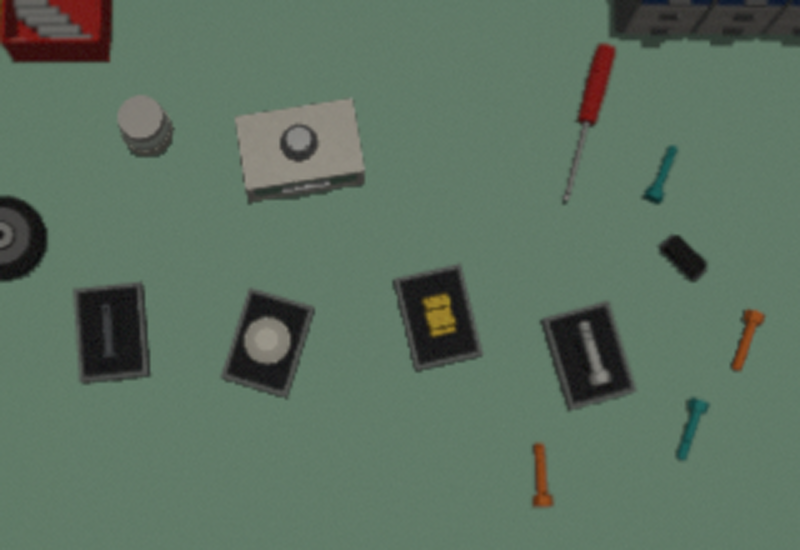

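View pics/s2.png

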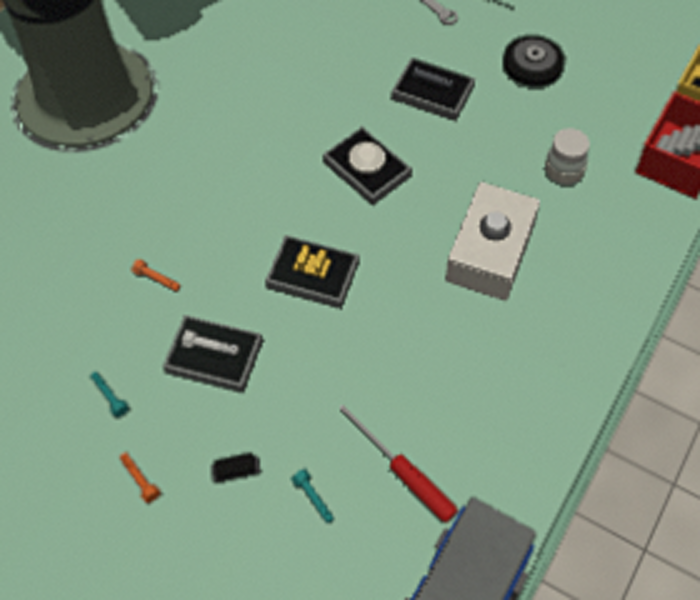

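Top view: silver bolt in its stand at about (428,231), cap (297,226), pin (233,223), clip (366,216), and button (309,146). The candidates for stem_bolt in the top view are silver (428,231), teal (455,160) and (466,262), and orange (489,226) and (407,280). I choose the zinc one in the stand. In the scene view it is at (255,248), and it gets a close check from the wrist.

```bash
cat >> h.py <<'E'
def ray(cam,uv,T=None):
    k=bot.calibration(cam); f=k['mtx']
    x=cv2.undistortPoints(np.array([[uv]],float),np.array(f),np.array([k['k1'],0,0,0,0.]))[0,0]
    # model: drawn slope = x(1+k1 r^2), same as OpenCV's k1
    d=np.array([x[0],x[1],1.])
    M=np.linalg.inv(k['extrinsics']) if T is None else T@np.array(k['hand_eye'])
    return M[:3,3],(M[:3,:3]@d)/np.linalg.norm(d)
def tri(*rays):
    A=sum(np.eye(3)-np.outer(d,d) for o,d in rays);b=sum((np.eye(3)-np.outer(d,d))@o for o,d in rays)
    p=np.linalg.solve(A,b);return p,[np.linalg.norm(np.cross(p-o,d)) for o,d in rays]
def plane(r,z): o,d=r;return o+d*(z-o[2])/d[2]
def toolT():
    from scipy.spatial.transform import Rotation as R
    q=bot.read_tool_rot();T=np.eye(4);T[:3,:3]=R.from_quat([*q[1:],q[0]]).as_matrix();T[:3,3]=bot.read_position();return T
Q=[0,0,1,0]
E
python3 - <<'E'
from h import *
t=lambda u,v:(190+(u+.5)/2.5-.5,90+(v+.5)/2.5-.5); s=lambda u,v:(170+(u+.5)/2.5-.5,110+(v+.5)/2.5-.5)
P=dict(bolt=((592,352),(212,345)),cap=((267,341),(367,155)),pin=((107,331),(434,76)),clip=((439,315),(312,263)),button=((299,139),(496,222)))
for n,(a,b) in P.items():
    p,e=tri(ray('top',t(*a)),ray('scene',s(*b)));p=p.round(4)
    print(n,p,np.round(e,4),'r',np.hypot(*p[:2]).round(3)); 
    j=bot.solve_ik([p[0],p[1],p[2]+.12],Q);print(None if j is None else np.round(j,2))
E
```

```text
bolt [ 0.4478 -0.2733  0.0328] [0.0001 0.0001] r 0.525
[-0.69  0.35 -0.38  0.85  0.   -0.69]
cap [0.4601 0.1    0.0319] [0.0003 0.0003] r 0.471
[ 0.06  0.26 -0.51  0.8   0.    0.06]
pin [0.471  0.2853 0.0351] [0.0007 0.0007] r 0.551
[ 0.41  0.39 -0.31  0.88  0.    0.41]
clip [ 0.4909 -0.0986  0.0295] [0.0001 0.0001] r 0.501
[-0.35  0.31 -0.44  0.82  0.   -0.35]
button [0.6886 0.0631 0.0732] [0.0004 0.0004] r 0.691
[-0.02  0.62  0.18  1.13  0.   -0.02]
```

Run:
```python
from h import *
import pickle
bot.set_gripper(0.)
V=[]
for n,x,y,z,c in(('pin',.471,.285,.17,'pivot_pin'),('cap',.460,.10,.17,'hub_cap'),('button',.689,.063,.21,'button_top'),('bolt',.448,-.273,.17,'stem_bolt')):
    bot.move_pose([x,y+.03,z],Q)
    for k,dy in enumerate((.03,-.03)):
        if k: bot.move_linear([x,y+dy,z])
        T=toolT();im=bot.camera('wrist');V.append((n,T,im))
        print(n,k,[(np.round(d['bbox'],1).tolist(),round(d['confidence'],2)) for d in bot.search_frame('wrist',c)])
pickle.dump(V,open('V.pkl','wb'));print(bot.read_clock(),bot.read_ft_force())
save('m.png',np.vstack([np.hstack([cv2.resize(v[2],(400,250),interpolation=cv2.INTER_AREA) for v in V[i:i+4:2]]) for i in(0,4)]))
```

```text
pin 0 [([272.4, 159.7, 24.6, 63.3], 0.94)]
pin 1 [([337.4, 159.5, 18.7, 65.0], 0.87), ([0.0, 155.0, 54.7, 92.2], 0.51)]
cap 0 [([263.6, 164.5, 54.5, 52.3], 0.65)]
cap 1 [([324.0, 165.2, 52.1, 48.5], 0.75)]
button 0 [([275.3, 172.8, 31.9, 34.3], 0.56)]
button 1 [([337.3, 173.4, 29.6, 31.1], 0.95), ([291.8, 133.8, 97.5, 18.9], 0.3)]
bolt 0 [([336.1, 0.0, 29.6, 78.9], 0.86), ([113.4, 165.6, 25.6, 65.0], 0.82), ([266.4, 153.3, 37.4, 68.9], 0.6)]
bolt 1 [([330.0, 154.9, 30.9, 71.0], 0.95), ([162.3, 168.0, 27.1, 64.7], 0.93), ([213.9, 62.5, 36.2, 72.4], 0.55)]
8.95 [-0.31156029  0.72962576  0.1847752 ]
```

View pics/m.png

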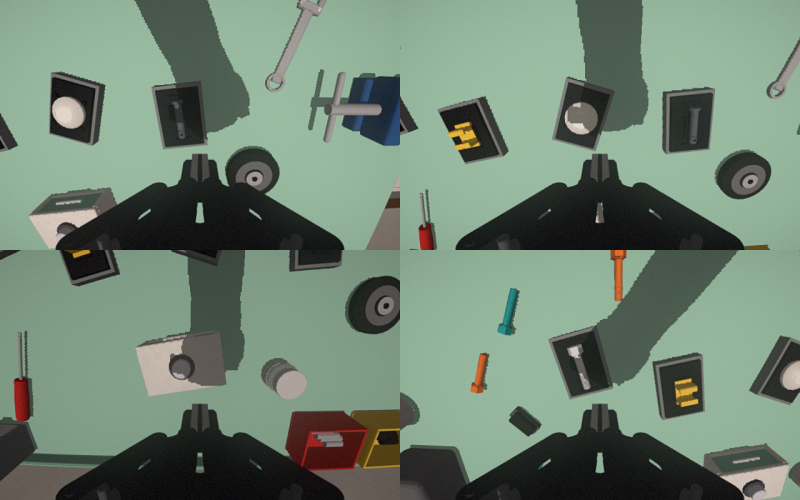

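The wrist views show the pin in its stand at about (285,191), the cap at (291,190), the button at (291,190), and the zinc bolt with its hex head up-image at (285,188). The orange and teal bolts lie outside the stand.

Run:
```python
from h import *
import pickle
V=pickle.load(open('V.pkl','rb'))
ts=[]
for i,v in enumerate(V):
    u0=245 if i%2==0 else 305
    c=v[2][140:240,u0:u0+80].astype(float);c=np.clip(255*(c/255)**.6,0,255).astype(np.uint8)
    ts.append(cv2.resize(c,None,fx=2.5,fy=2.5,interpolation=cv2.INTER_CUBIC))
save('crops.png',np.vstack([np.hstack(ts[:4]),np.hstack(ts[4:])]))
```

```text
(no output)
```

View pics/crops.png

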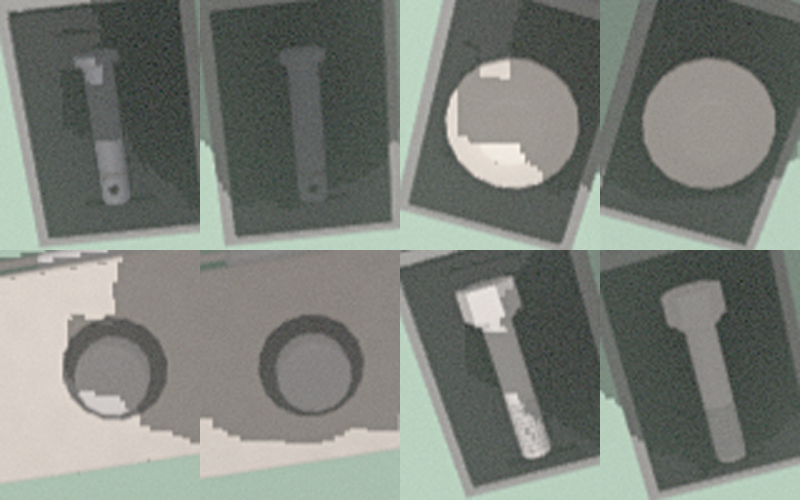

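Run:
```python
from h import *
import pickle
V=pickle.load(open('V.pkl','rb'))
px=[(106.3,130),(107.5,127.5),(112,123),(109,123),(112.5,126),(112.5,122),(111.5,120),(113,123)]
zs=dict(pin=.035,cap=.032,button=.08,bolt=.036)
for i in range(0,8,2):
    rs=[ray('wrist',((245,305)[k]+(px[i+k][0]+.5)/2.5-.5,140+(px[i+k][1]+.5)/2.5-.5),V[i+k][1]) for k in(0,1)]
    p,e=tri(*rs);print(V[i][0],p.round(4),np.round(e,4),[plane(r,zs[V[i][0]])[:2].round(4).tolist() for r in rs])
```

```text
pin [0.4724 0.2832 0.0372] [0.0001 0.0001] [[0.4732, 0.2829], [0.4729, 0.2834]]
cap [0.4607 0.0994 0.0324] [0.0002 0.0002] [[0.461, 0.0994], [0.4607, 0.0994]]
button [0.689  0.0631 0.0726] [0.0001 0.0001] [[0.6869, 0.0639], [0.6867, 0.0623]]
bolt [ 0.4461 -0.2729  0.0396] [0.0003 0.0003] [[0.4475, -0.2733], [0.4469, -0.2725]]
```

```bash
cat >> h.py <<'E'
def press(x,y,ztop,depth=.010):
    bot.move_pose([x,y,ztop+.06],Q); bot.move_linear([x,y,ztop+.012],.1); bot.wait(.2)
    f0=bot.read_ft_force()
    hit=bot.move_linear([x,y,ztop-.006],.015,until_force=2.0)
    z=bot.read_position()[2]; print('contact',hit,round(z,4),f0.round(2),bot.read_ft_force().round(2))
    if not hit or abs(z-ztop)>.006: bot.move_linear([x,y,ztop+.06]); return False
    m=bot.move_linear([x,y,z-depth],.02,until_force=20)
    print('end',m,bot.read_position().round(4),bot.read_ft_force().round(2))
    bot.move_linear([x,y,ztop+.06],.08); return True
E
python3 - <<'E'
from h import *
print(press(.4468,-.2729,.042))
bot.move_linear([.448,-.303,.17]);T=toolT();im=bot.camera('wrist');save('w1.png',cv2.resize(im[100:280,240:480],None,fx=3,fy=3));print(bot.read_clock())
E
```

```text
contact True 0.0408 [-0.94 -1.01  0.63] [ 0.66 -0.48 -0.13]
end False [ 0.4464 -0.2726  0.0303] [ 0.18 -0.02 -0.74]
True
13.4
```

View pics/w1.png

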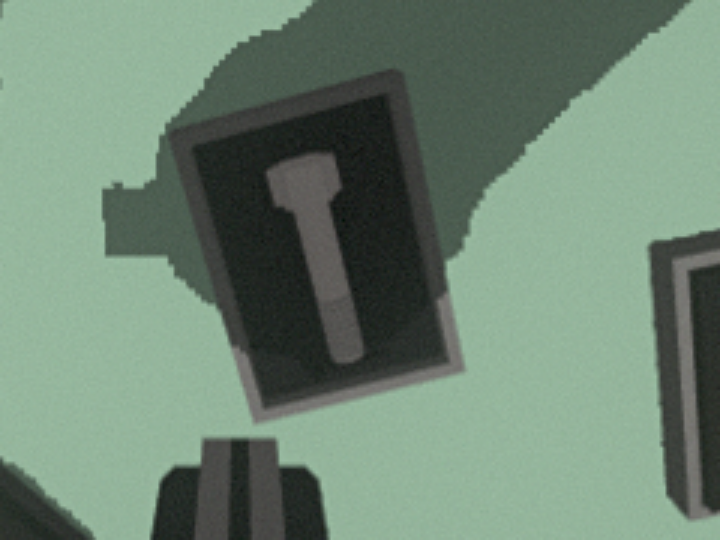

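The bolt lies unshifted in its seat, and the seat face is now below the wall rim, with the inner walls visible. I'll check the depth numerically, then do the cap and pin.

Run:
```python
from h import *
import pickle,sys
V=pickle.load(open('V.pkl','rb'));T=V[7][1];print(np.abs(T-toolT()).max())
def zfit(uv,T):
    r=ray('wrist',uv,T);o,d=r
    s=np.dot(np.array([.4468,-.2729])-o[:2],d[:2])/np.dot(d[:2],d[:2]);return (o+s*d).round(4)
# shank far end before/after shift, as rays; mid point before/after
print('before',zfit((305+113.5/2.5-.5,140+123.5/2.5-.5),T),'after',zfit((348-.3,185.8-.3),toolT()))
ok=press(.461,.0995,.042);print(ok)
if ok: print(press(.4725,.2832,.041))
bot.move_pose([.4725,.2532,.17],Q);a=bot.camera('wrist')
bot.move_linear([.461,.0695,.17]);b=bot.camera('wrist')
save('w2.png',np.hstack([cv2.resize(i[120:260,270:400],(390,420)) for i in(a,b)]));print(bot.read_clock())
```

```text
0.002250222504641211
before [ 0.4467 -0.2726  0.0368] after [ 0.4467 -0.2726  0.0205]
contact True 0.0409 [ 0.34 -0.26 -0.  ] [1.16 0.18 0.51]
end False [0.4608 0.0995 0.0307] [-0.54 -0.06 -0.42]
True
contact True 0.0398 [ 0.54 -0.6  -0.73] [0.19 0.58 0.93]
end False [0.472  0.283  0.0293] [-0.5   0.7  -1.29]
True
24.2667
```

View pics/w2.png

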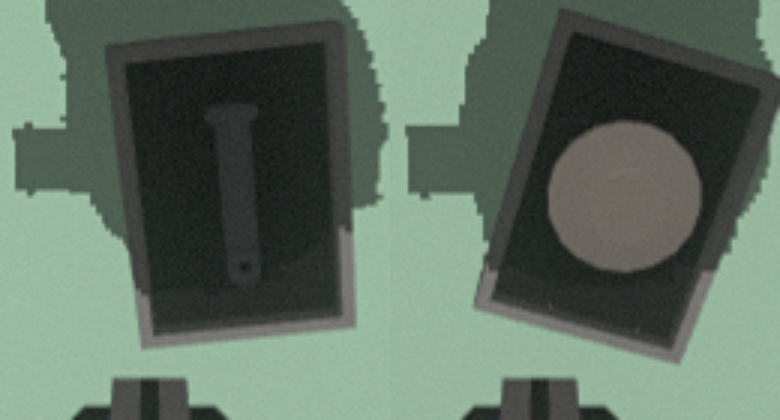

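All three seats are down (each fingertip ended about 11 mm below the part's original height), and the pin and cap sit unshifted. Next is the button.

Run:
```python
from h import *
print(press(.688,.063,.080,.011))
bot.move_pose([.58,.063,.25],Q);a=bot.camera('wrist');save('w3.png',a);print(bot.read_clock())
bot.move_pose([.3,.4,.3],Q)
s=bot.camera('scene');save('s3.png',cv2.resize(s[110:350,170:450],None,fx=2.5,fy=2.5,interpolation=cv2.INTER_CUBIC));print(bot.read_clock())
```

```text
contact True 0.079 [-0.48  0.07 -0.13] [1.53 0.2  1.42]
end False [0.6879 0.063  0.0681] [-0.71 -0.51  5.2 ]
True
29.2833
30.95
```

View pics/w3.png

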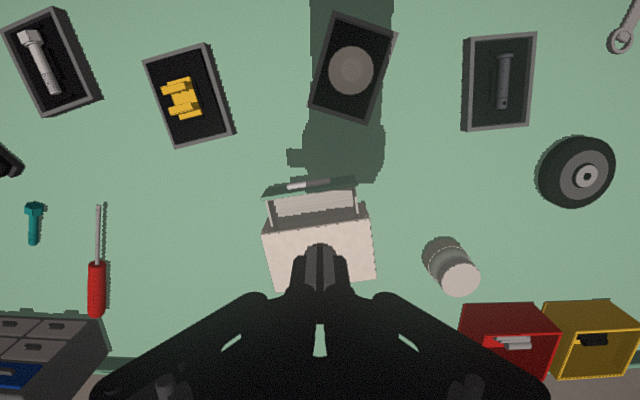

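View pics/s3.png

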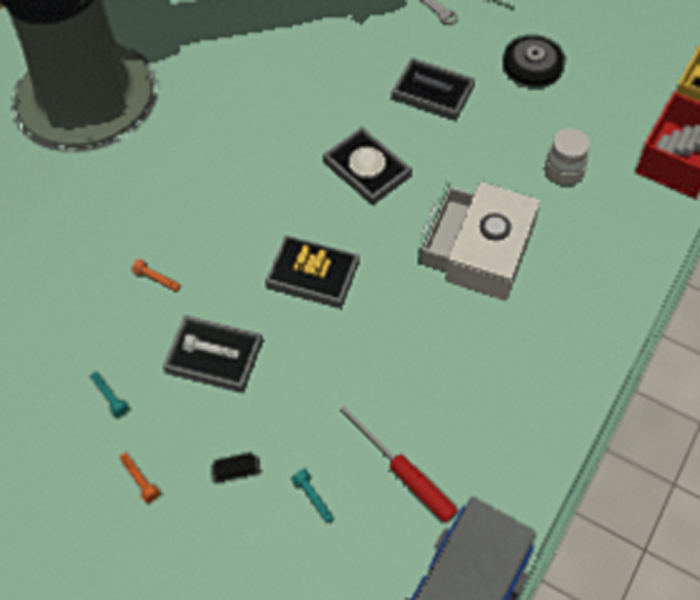

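The tray is fully open (wrist view about (312,200), scene crop about (445,230)) and the button is in. The three seats are down, the clip is still up, and nothing else has moved.

```bash
python3 -c "
from cell import bot
print(bot.close_job())"
```

```text
the job is handed in; nothing more can be done
None
```

The job is handed in: I pressed the stem bolt, hub cap and pivot pin down in that order, then the chrome button, and the last pictures show the three seats sunk, the tray open, and the clip and bystanders where they were.

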